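Drive a stuck plug out of a column barrel

ROBOT

A 6-joint arm with a two-finger parallel gripper is mounted at the origin on a cart in front of the work surface, level with it; the furniture and walls round the work are solid. World frame = base frame: x ahead of the robot, y to its left, z up, the work surface at z = 0. Lengths are in mm, angles in rad, forces in N, time in s.
With the tool pointing down it reaches from about 300 to 775 mm from the base axis. Payload 14.6 kg.
Tool frame: the origin (TCP) lies at the very end of the fingers, on their centre line; the grasp point (between the pads) lies 19 mm behind it; z points along the fingers, y is the direction in which the jaws open and shut (so a half turn about z gives the same grasp; the last joint's range is limited). The gripper opens to 94 mm and grips with 3 to 60 N. Pads are 16 mm wide; open, the fingers measure 119 mm over their backs; the gripper's body (75 mm by 177 mm) begins 78 mm behind the grasp point.
Start: joints at [1.188, 0.3, 1.521, -0, 1.321, -0.067], TCP at [170.815, 522.792, 205.446] pointing down, gripper open.
Joint ranges: [-3.03, 3.03], [-0.79, 2.21], [0.23, 2.52], [-1.04, 4.18], [0, 3.07], [-2.55, 2.55]. Speed limits (rad/s): [2.22, 2.22, 2.57, 3.14, 3.14, 3.14].

INTERFACE

Orientations are given as [roll, pitch, yaw] about the fixed x, y, z axes, in that order (R = Rz(yaw) Ry(pitch) Rx(roll)).
In Python, from cell import manip gives the robot as it stands.
- The arm moves only by the shell command python3 -m inch 'ROWS' [FORCE]. ROWS is a JSON object of lists of equal length, an entry for each row: "grip": the opening, from -1 (shut) to 1 (fully open), so that 0 is half open; "travel": the shift along the world's x, y, z in cm, a list of three; "turn": the turn, a rotation vector about the world's x, y, z in degrees, a list of three. A call has 1 to 10 rows; each row is the pose to reach, as a shift and turn from the pose measured when the call began; what a row does not reach only later rows make up. A row lasts 1/8 s, in which the tool goes at most 62.5 mm and 10.7 degrees, less where a joint would pass 70% of its speed; a pose out of reach is approached as far as the arm can. A call with a gripper value outside its range is refused whole. The fingers move at their own pace and stop on an object; FORCE is the grip in N (left out, the last holds). Time passes only in rows, so rows that repeat a pose let the fingers close. It gives the time, the measured TCP pose, the force and the opening at its end, in the units of the state.
- manip.read_state(): the state, without advancing time (a new reading comes with each control period).
- manip.camera(name): name is "scene" or "side" or "wrist"; returns (picture, depth): 480x640x3 uint8, red, green, blue; 480x640 float32, mm along the optical axis (not along the pixel's ray), 0 where there is no reading.
- manip.calibration(name): a dict with "fx", "fy", "cx", "cy" (pixels), "k1" (the pictures are not rectified: a ray, as slopes to the right and down, at radius r is drawn at 1 + k1 r^2 times it, then the intrinsics apply), "world_from_camera" (4x4, takes a point from camera to world coordinates). Camera axes: x right, y up, looking along -z (the intrinsics and any distortion apply to the point x, -y, -z); pixel columns grow to the right and rows downward; lengths in mm; the calibration is good to about 2 mm. A picture is of the moment at which its call begins: read the wrist's pose just before it. calibration takes no time and is no camera call; for the wrist camera it gives the pose at the moment of the call.
- manip.sign_off(): hands the job in, once; it reports no verdict.
Trained networks look in the newest picture that a camera, given by its name, has taken for a name from the list of things; names that differ only in an ending like _2 or _b are one class to them, and where a whole thing is asked for, a point or a joint stands for the part that bears it (a point fixed in the world has none). Each returns a list of dicts, best first, with "p" (0 to 1); they miss things now and then, are a little off and sometimes report something else, mostly with a low value. They report only what shows in the picture. A call takes as long as a camera call. They do not tell look-alikes from the thing itself.
- manip.look_for(camera, label): "bbox" ([left, top, right, bottom] in pixels, round what is visible of it).
The state is a dict: "clock": time; "joints": joint angles; "qd": joint speeds; "effort": joint torques, N m; "eef_pos": TCP position; "eef_rot": TCP orientation; "wrist_force": force on the tool from outside, world axes, zero at the start; "moment": the same for the moment, N m; "finger_gap": finger opening in mm.
Only numpy, scipy, OpenCV 4.12 (cv2) and the standard library are available. Lean on these libraries where they do the work, as an engineer would, in place of code of your own. Each camera call takes 0.05 s, during which the arm holds its last target.

TASK

Lay the column barrel in the V-block, open end at the stop plate and narrow-mouthed (lipped) end facing away from it, and let go so that it centres itself in both notches. Then hold the drift by its handle, push its shaft in through the narrow mouth and drive the stuck plug right out past the stop, so that it drops into the clear tray. Draw the drift out, lay it flat on the bench and leave the barrel lying in the V-block up against the stop; do not knock the vial over or push the timer or vial about.

Things in the scene. Friction and masses are not known exactly. Their poses are not given: they have to be found in the camera images.
- vblock: V-block stand fixed to the bench: base plate 96 x 84 x 10 mm, two grey uprights with 90-degree V notches, steel stop plate at the +x end. Origin: centre of underside; +x = driving direction, towards stop and tray (world +y, up to 0.3 rad off); z up. Uprights 12 mm thick at x = -31 and +31 mm, 68 mm wide, 62 mm high, notch mouth 55 mm wide, 50 mm free between them.
- vblock_seat (a point): Point 60 mm above the bench over the V-block's origin, with the V-block's axes: where the barrel's centre lies when it is seated and touches the stop.
- vblock_stop (a point): Centre of the stop plate's U gap at bore height (60 mm), on its barrel-side face, 42 mm from the seat along x. Plate 6 mm thick; gap 30 mm wide, open above 45 mm over the bench, side posts to 74 mm. The plug passes through the gap, the barrel does not.
- barrel: Round aluminium tube, 84 mm long, 36 mm outside, 0.3 kg, lying on the bench. Origin: its middle, on the axis (18 mm up when lying). x runs along the axis from the lipped end (narrow 17 mm mouth; shallow groove round the outside near it) to the open end (plain 24 mm bore). At the start +x points to world +y, up to 0.4 rad off. The plug can leave only by the open end.
- barrel_lip (a point): Centre of the narrow mouth, at the lipped end of the barrel (x = -42 mm). The lip is 5 mm thick.
- barrel_open (a point): Centre of the open end of the barrel (x = +42 mm).
- plug: Grey round plug, 24 mm diameter, 16 mm long, with two black O-rings, stuck in the barrel's bore within 10 mm of its middle. Origin: its centre; x along its axis. It grips the bore with a friction of about 7 to 14 N, half of that once its first O-ring is out, stays where it is pushed, and drops when wholly past the open end.
- drift: Hand drift lying flat: square grey handle 76 x 22 x 22 mm with dark bands; round steel shaft, 10 mm thick, 108 mm out of its +x end; 0.2 kg, balances 12 mm from the handle's middle towards the shaft. Origin: middle of the handle, on the axis (11 mm above the bench when lying). x points from handle to tip, at the start to world +y, up to 0.2 rad off.
- drift_tip (a point): Flat end of the drift's shaft, 146 mm from the middle of the handle.
- catch_tray: Clear shallow tray, 85 x 125 x 14 mm, fixed to the bench, open side up, right behind the stop plate. Origin: centre of its underside; its 85 mm side lies along the driving direction.
- vial: Bystander: clear vial with a white cap, 29 mm diameter, 68 mm high, standing. Origin: centre of the underside.
- timer: Bystander: white digital timer lying on its back, 64 x 66 x 18 mm. Origin: centre of the underside.
There are look-alikes about, which are no part of the job. There is more than one size of the catch_tray; the job needs the larger.

How it is judged (in metres and radians):
On the way, in this order (a step that is already met when the one before it is completed fails the run):
1. the barrel lies released in both V notches, open end towards the stop, the plug still in its bore (x of barrel in the frame of vblock_seat between -0.02 and 0.004 m and y of barrel in the frame of vblock_seat between -0.004 and 0.004 m and z of barrel in the frame of vblock_seat between -0.004 and 0.004 m and x of barrel_open in the frame of vblock_seat above 0 m and angle between the x axis of barrel and the x axis of vblock, either way round below 0.08 rad and contact force between the fingers and barrel below 0.2 N and x of plug in the frame of barrel between -0.03 and 0.03 m), for 0.2 s.
2. the drift's tip, entered through the narrow mouth, presses on the plug (y of drift_tip in the frame of barrel between -0.01 and 0.01 m and z of drift_tip in the frame of barrel between -0.01 and 0.01 m and x of drift_tip in the frame of barrel between -0.036 and 0.03 m and contact force between drift and plug above 1 N), for 0.05 s.
3. the plug is out of the open end with the drift still through the bore (y of drift_tip in the frame of barrel between -0.01 and 0.01 m and z of drift_tip in the frame of barrel between -0.01 and 0.01 m and x of plug in the frame of barrel above 0.05 m and x of drift_tip in the frame of barrel above 0.02 m), for 0.03 s.
At the end, for the whole second after the job is handed in: Plug still, in the tray's outline, under 30 mm high; barrel in both V notches, open end to the stop: within 4 mm of the seat sideways and in height, 8 mm of the stop, 0.08 rad parallel; drift still and flat on the bench (handle centre under 20 mm, tip under 25 mm high) (x of plug in the frame of catch_tray between -0.042 and 0.042 m and y of plug in the frame of catch_tray between -0.062 and 0.062 m and height (world z) of plug below 0.03 m and linear speed of each of plug, drift below 0.02 m/s and x of barrel in the frame of vblock_seat between -0.008 and 0.004 m and y of barrel in the frame of vblock_seat between -0.004 and 0.004 m and z of barrel in the frame of vblock_seat between -0.004 and 0.004 m and x of barrel_open in the frame of vblock_seat above 0 m and angle between the x axis of barrel and the x axis of vblock, either way round below 0.08 rad and linear speed of barrel below 0.01 m/s and height (world z) of drift below 0.02 m and height (world z) of drift_tip below 0.025 m); the robot touches nothing.
It fails at once if the vial is tipped over (0.5 rad) or moved more than 40 mm (angle between vial's own z axis and vertical above 0.5 rad or distance of vial from where it was at the start of the episode above 0.04 m).
It fails at once if the timer is moved more than 40 mm (distance of timer from where it was at the start of the episode above 0.04 m).
It also fails if it takes over 67 s, if anything falls off the work surface, if the arm or the gripper's body presses on something with over 40 N, if the wrist force passes 120 N, or if a joint passes its speed limit or range.

## Working session

There is one attempt and no reset: what is moved stays moved. The work goes in short steps, Python scripts to look and compute and a shell command to move; the robot and the scene stay as the last step left them, time stands still between calls to the robot, and variables do not carry over. Pictures are saved under pics/ and viewed, and the job is handed in when it is done.

```bash
ls; mkdir -p pics; cat > h.py <<'E'
import numpy as np, cv2
from cell import manip
def save(cam,name):
    im,d=manip.camera(cam); cv2.imwrite('pics/%s.png'%name,im[:,:,::-1]); np.save('pics/%s_d.npy'%name,d)
    return im,d,manip.calibration(cam)
def ray(c,u,v):
    K=np.array([[c['fx'],0,c['cx']],[0,c['fy'],c['cy']],[0,0,1.]])
    p=cv2.undistortPoints(np.array([[[u,v]]],float),K,np.array([c['k1'],0,0,0,0.]))[0,0]
    return np.array([p[0],-p[1],-1.])
def wp(c,u,v,depth):
    T=np.array(c['world_from_camera']); return T[:3,:3]@(ray(c,u,v)*depth)+T[:3,3]
def onz(c,u,v,z):
    T=np.array(c['world_from_camera']); d=T[:3,:3]@ray(c,u,v); return T[:3,3]+d*(z-T[2,3])/d[2]
def cloud(c,d):
    h,w=d.shape
    K=np.array([[c['fx'],0,c['cx']],[0,c['fy'],c['cy']],[0,0,1.]])
    uu,vv=np.meshgrid(np.arange(w),np.arange(h))
    p=cv2.undistortPoints(np.stack([uu,vv],-1).reshape(-1,1,2).astype(float),K,np.array([c['k1'],0,0,0,0.]))[:,0]
    P=np.stack([p[:,0],-p[:,1],-np.ones(len(p))],1)*d.reshape(-1,1)
    T=np.array(c['world_from_camera'])
    W=P@T[:3,:3].T+T[:3,3]; W[d.reshape(-1)==0]=np.nan
    return W.reshape(h,w,3)
def px(c,P):
    T=np.linalg.inv(np.array(c['world_from_camera'])); q=T[:3,:3]@np.array(P,float)+T[:3,3]
    x,y=q[0]/-q[2],-q[1]/-q[2]; s=1+c['k1']*(x*x+y*y)
    return c['fx']*x*s+c['cx'],c['fy']*y*s+c['cy']
E
python3 - <<'E'
from h import *
print(manip.read_state())
for cam in ['scene','side','wrist']:
    im,d,c=save(cam,cam+'0'); print(cam,c['fx'],c['k1'],np.round(np.array(c['world_from_camera'])[:3],3).tolist())
    W=cloud(c,d)
    for l in ['vblock','barrel','plug','drift','catch_tray','vial','timer']:
        for r in manip.look_for(cam,l)[:3]:
            b=r['bbox']; u,v=(b[0]+b[2])/2,(b[1]+b[3])/2
            print(' ',l,round(r['p'],2),[round(x) for x in b],np.round(W[int(v),int(u)]))
E
```

```text
pics
{'clock': 0.0, 'joints': array([ 1.18841126e+00,  3.00478757e-01,  1.52163577e+00,  6.58825092e-06,
        1.32071476e+00, -6.65459957e-02]), 'qd': array([2.97098464e-05, 1.30803708e-04, 8.86386943e-04, 7.36453949e-04,
       1.54223579e-03, 2.55244539e-04]), 'effort': array([ 9.66912557e-04, -5.31803298e+01, -3.52722323e+01,  7.08350586e-02,
        2.44040682e-02, -5.50211814e-05]), 'eef_pos': array([170.70217551, 522.53388814, 204.85900433]), 'eef_rot': array([-3.14035918e+00, -8.85994948e-05,  2.82575190e+00]), 'wrist_force': array([ 0.10864067, -1.11130412,  1.08787631]), 'moment': array([-0.02516232,  0.01227424, -0.00881766]), 'finger_gap': 93.97032307190565}
scene 489.6651958165594 -0.03965008851258728 [[0.712, 0.505, -0.488, 30.694], [-0.702, 0.494, -0.513, -446.73], [-0.018, 0.708, 0.706, 724.619]]
  vblock 0.69 [319, 200, 379, 262] [576.  59.   7.]
  barrel 0.57 [215, 178, 240, 214] [445. 302.  37.]
  drift 0.75 [380, 344, 485, 404] [ 423. -272.   15.]
  catch_tray 0.65 [295, 191, 362, 234] [542.  84.  65.]
  catch_tray 0.59 [413, 286, 465, 331] [ 547. -197.    2.]
 
[... 215 characters left out ...]
006, 505.531], [-0.014, -0.467, 0.884, 1114.297], [0.015, 0.884, 0.467, 638.855]]
  vblock 0.77 [282, 223, 322, 263] [550.  92.  59.]
  barrel 0.97 [331, 303, 361, 343] [454. 353.  33.]
  plug 0.16 [341, 236, 367, 259] [424.  37.  19.]
  drift 0.64 [343, 187, 354, 214] [ 425. -255.   16.]
  catch_tray 0.89 [258, 257, 317, 288] [584. 131.   2.]
  catch_tray 0.89 [290, 204, 327, 215] [ 546. -219.   -0.]
  catch_tray 0.58 [343, 240, 367, 257] [428. 121.  65.]
  vial 0.58 [344, 247, 360, 275] [433. 142.  42.]
  timer 0.78 [344, 238, 364, 256] [422.  34.  18.]
wrist 417.5765498612836 0.028450185337551802 [[0.31, -0.923, -0.229, 104.99], [0.951, 0.3, 0.075, 543.79], [-0.0, -0.241, 0.971, 385.506]]
```

View pics/scene0.png

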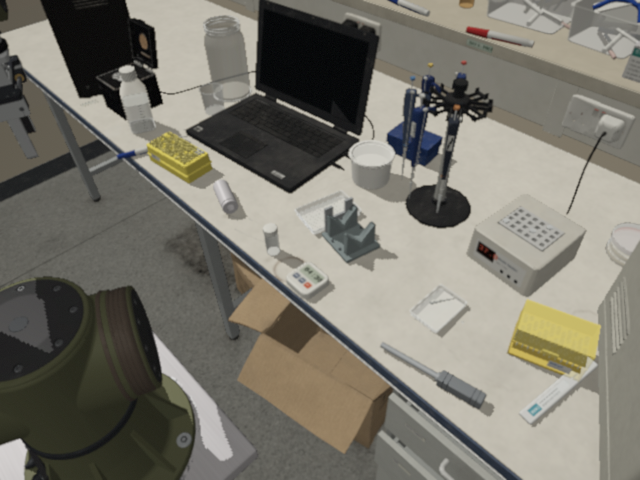

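View pics/side0.png

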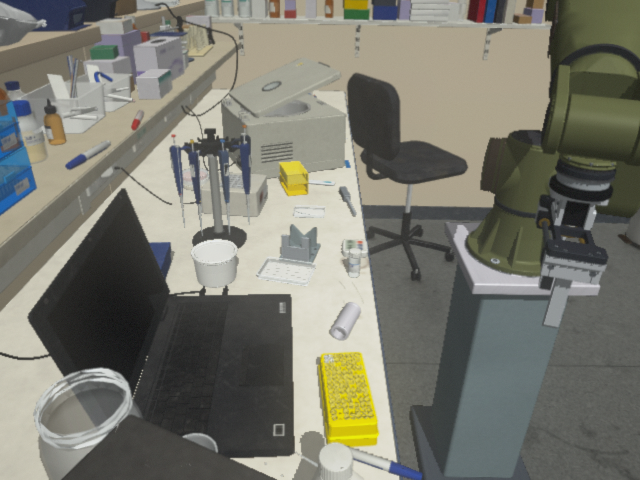

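View pics/wrist0.png

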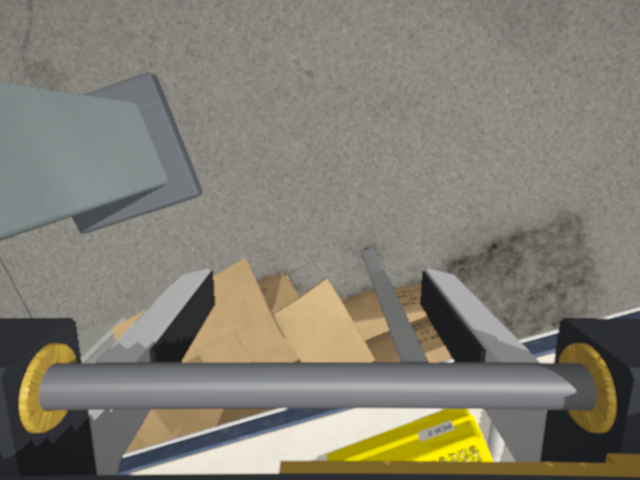

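The scene view has the barrel at about (227,195), V-block at (350,230) with the big tray at (325,210) behind it. The small decoy tray is at (440,308), the drift at (433,375), the vial at (270,240), the timer at (306,279) and the pipette stand at (440,200). Next I'll measure from the depth clouds.

```bash
cat > top.py <<'E'
from h import *
# merged top-down maps from scene+side
pts=[];col=[]
for cam in ['scene','side']:
    im=cv2.imread('pics/%s0.png'%cam); d=np.load('pics/%s0_d.npy'%cam); W=cloud(manip.calibration(cam),d)
    pts.append(W.reshape(-1,3)); 
    M=np.zeros((600,800,3),np.uint8)
    m=(W[...,2]>-20)&(W[...,2]<400)&(W[...,0]>340)&(W[...,0]<740)&(W[...,1]>-400)&(W[...,1]<400)
    for (x,y,z),cc in zip(W[m],im[m]):
        cv2.circle(M,(int(400-y),int((740-x)*1.5)),2,tuple(int(q) for q in cc),-1)
    cv2.imwrite('pics/top_%s.png'%cam,M)
    H=W.reshape(-1,3); m=m.reshape(-1)
    for z0 in [50,100,150,200]:
        s=H[m&(H[:,2]>z0)]
        g=np.unique((s[:,:2]//40*40).astype(int),axis=0,return_counts=True)
        print(cam,z0,[(a.tolist(),int(n)) for a,n in zip(*g) if n>5])
E
python3 top.py
```

```text
scene 50 [([400, 80], 45), ([400, 120], 147), ([480, 0], 14), ([520, -400], 13), ([520, -360], 193), ([520, 0], 47), ([520, 40], 56), ([520, 80], 88), ([560, -400], 697), ([560, -360], 477), ([560, -40], 40), ([560, 0], 33), ([560, 40], 140), ([600, -400], 446), ([600, -360], 288), ([600, -320], 29), ([640, -320], 137), ([640, -280], 189), ([640, -240], 18), ([640, -40], 75), ([640, 0], 14), ([680, -320], 323), ([680, -280], 455), ([680, -240], 547), ([680, -200], 491), ([680, -160], 26), ([680, -120], 18), ([680, -80], 709), ([680, -40], 691), ([680, 0], 105), ([680, 40], 17), ([680, 80], 49), ([680, 120], 192), ([680, 160], 76), ([720, -320], 155), ([720, -280], 163), ([720, -240], 174), ([720, -200], 153), ([720, -80], 32), ([720, -40], 54), ([720, 0], 89), ([720, 40], 602), ([720, 80], 94), ([720, 120], 92), ([720, 160], 87)]
scene 100 [([640, -40], 75), ([640, 0], 14), ([680, -120], 18), ([680, -80], 683), ([680, -40], 670), ([680, 0], 105), ([680, 40], 17), ([720, -80], 32), ([720, -40], 54), ([720, 0], 89), ([720, 40], 572)]
scene 150 [([640, -40], 75), ([640, 0], 14), ([680, 
[... 985 characters left out ...]
), ([720, -40], 30), ([720, 0], 13), ([720, 40], 496), ([720, 80], 34), ([720, 120], 77), ([720, 160], 118), ([720, 200], 25)]
side 100 [([640, -40], 14), ([640, 0], 23), ([680, -80], 121), ([680, -40], 115), ([680, 0], 405), ([680, 40], 10), ([720, -400], 6), ([720, -80], 39), ([720, -40], 30), ([720, 0], 13), ([720, 40], 471)]
side 150 [([640, -40], 14), ([640, 0], 23), ([680, -80], 118), ([680, -40], 89), ([680, 0], 379), ([680, 40], 10), ([720, -80], 39), ([720, -40], 30), ([720, 0], 13), ([720, 40], 411)]
side 200 [([640, -40], 14), ([640, 0], 23), ([680, -80], 118), ([680, -40], 66), ([680, 0], 269), ([680, 40], 10), ([720, -80], 39), ([720, -40], 30), ([720, 0], 13), ([720, 40], 285)]
```

```bash
python3 - <<'E'
from h import *
# min x of tall things
for cam in ['scene','side']:
    d=np.load('pics/%s0_d.npy'%cam); W=cloud(manip.calibration(cam),d).reshape(-1,3)
    s=W[(W[:,2]>110)&(W[:,0]<760)&(W[:,0]>500)&(abs(W[:,1])<300)]
    for y in range(-120,100,20):
        t=s[(s[:,1]>y)&(s[:,1]<y+20)]
        if len(t): print(cam,y,t[:,0].min().round(),t[t[:,0].argmin()].round(), len(t))
E
```

```text
scene -100 691.0 [691. -81. 267.] 53
scene -80 685.0 [685. -70. 249.] 689
scene -60 698.0 [698. -59. 270.] 83
scene -40 710.0 [710. -20. 257.] 182
scene -20 676.0 [676.  -3. 238.] 805
scene 0 678.0 [678.   0. 258.] 200
scene 20 722.0 [722.  40. 275.] 90
scene 40 717.0 [717.  53. 258.] 580
scene 60 723.0 [723.  60. 240.] 4
side -100 744.0 [744. -82. 256.] 7
side -80 685.0 [685. -67. 221.] 99
side -60 690.0 [690. -60. 264.] 83
side -40 709.0 [709. -21. 254.] 44
side -20 677.0 [677.  -2. 218.] 171
side 0 677.0 [677.   1. 259.] 440
side 20 734.0 [734.  22. 265.] 28
side 40 718.0 [718.  59. 264.] 356
side 60 720.0 [720.  63. 232.] 131
```

View pics/top_scene.png

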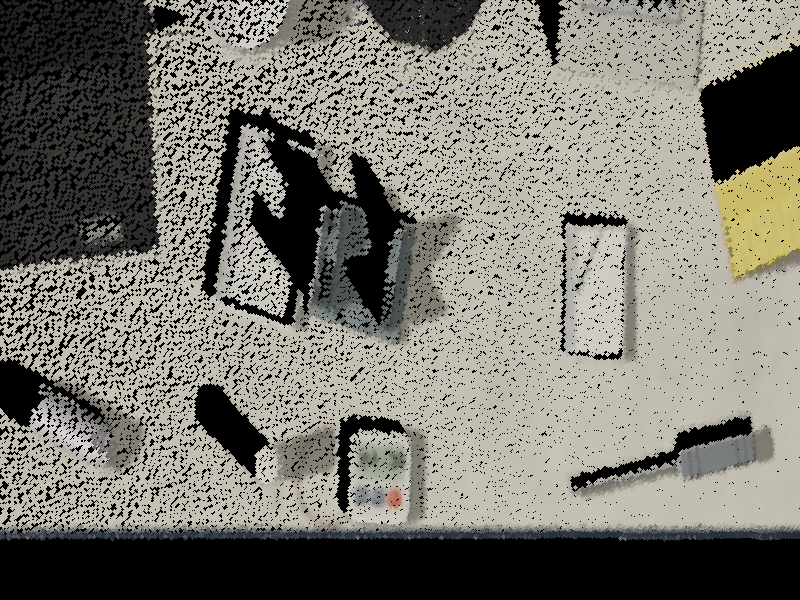

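View pics/top_side.png

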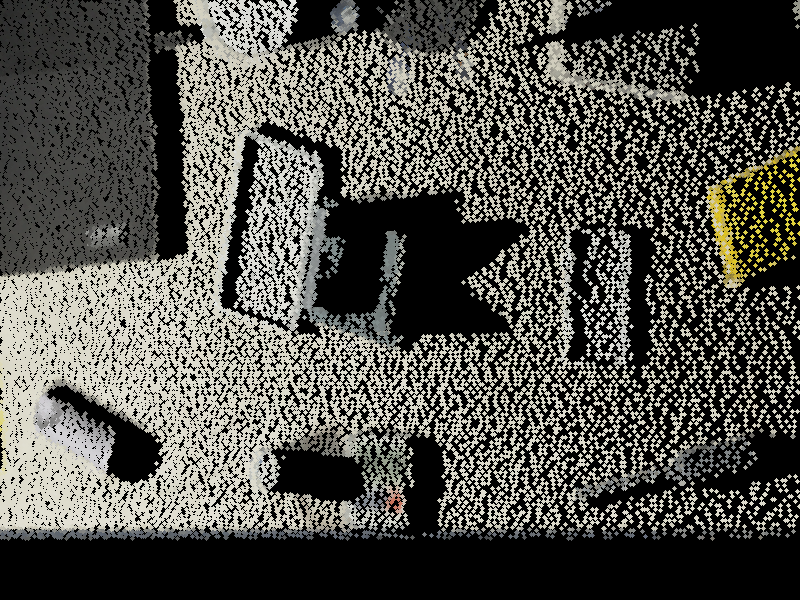

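Top-down map: V-block at about (560,40), tray beyond it toward +y, barrel at about (455,315), drift handle at about (430,-320). The pipettes stand at x>676, which leaves room. I'll move the wrist camera over the barrel.

```bash
python3 -m inch '{"grip":[1,1,1,1,1,1,1,1,1,1],"travel":[[3,-2,0],[6,-5,0],[10,-7,0],[14,-10,0],[17,-13,0],[20,-15,0],[23,-17,0],[26,-19,0],[28.2,-21.1,0],[28.2,-21.1,0]],"turn":[[0,0,-10],[0,0,-20],[0,0,-30],[0,0,-40],[0,0,-50],[0,0,-60],[0,0,-70],[0,0,-80],[0,0,-90],[0,0,-95]]}'
python3 - <<'E'
from h import *
s=manip.read_state(); print(s['clock'],s['eef_pos'],s['eef_rot'],s['joints'])
im,d,c=save('wrist','w1')
for l in ['barrel','plug','vblock','catch_tray']:
    print(l,[(round(r['p'],2),[round(x) for x in r['bbox']]) for r in manip.look_for('wrist',l)[:3]])
W=cloud(c,d); s=W.reshape(-1,3); s=s[np.isfinite(s[:,0])]
s=s[(s[:,2]>6)&(s[:,2]<50)&(abs(s[:,0]-450)<70)&(abs(s[:,1]-315)<75)]
print(len(s),s.min(0),s.max(0)); np.save('bar.npy',s)
E
```

```text
clock: 2.45
eef_pos: [454.0, 310.4, 205.3]
eef_rot: [-3.142, 0.0, 1.161]
wrist_force: [-0.2, 0.5, -0.4]
finger_gap: 94.1
2.45 [454.03868495 310.41789913 205.25002247] [-3.14156129e+00  3.16860852e-04  1.16120489e+00] [ 5.33175639e-01  3.00264763e-01  1.52098910e+00 -1.65963827e-04
  1.32061362e+00  9.42808191e-01]
barrel [(0.73, [284, 146, 335, 250])]
plug [(0.62, [472, 358, 554, 462])]
vblock [(0.69, [471, 356, 555, 461])]
catch_tray [(0.91, [470, 271, 585, 361])]
4002 [422.45839866 281.64673572   6.05865243] [483.68690677 371.17590685  39.13276063]
```

View pics/w1.png

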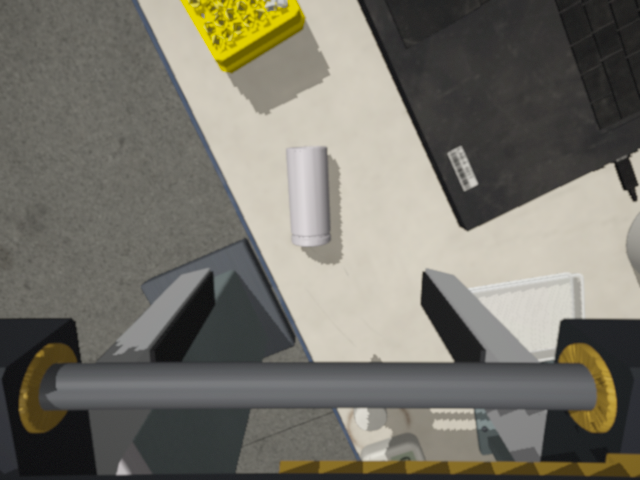

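The wrist view shows the barrel at columns 284–335, rows 146–250. The groove (lipped end) is at the bottom, row 240, toward −y, as expected. Next I'll fit its axis.

```bash
cat > fitbar.py <<'E'
from h import *
from scipy.optimize import least_squares
def fit(s,zc=None):
    s=s.copy()
    def f(p):
        x0,y0,z0,a,tilt=p if zc is None else (p[0],p[1],zc,p[2],0)
        u=np.array([np.cos(a)*np.cos(tilt),np.sin(a)*np.cos(tilt),np.sin(tilt)])
        q=s-np.array([x0,y0,z0]); return np.linalg.norm(q-np.outer(q@u,u),axis=1)-18
    c=s.mean(0); p0=[c[0],c[1],18,1.2,0] if zc is None else [c[0],c[1],1.2]
    r=least_squares(f,p0,loss='soft_l1',f_scale=1)
    p=r.x; a=p[3] if zc is None else p[2]; u=np.array([np.cos(a),np.sin(a)])
    t=(s[:,:2]-p[:2])@u; lo,hi=np.percentile(t,[0.5,99.5])
    print('rms',np.sqrt(np.mean(f(p)**2)),'p',p,'heading',a,'len',hi-lo,'centre',p[:2]+u*(lo+hi)/2, 'ends',p[:2]+u*lo,p[:2]+u*hi)
E
python3 - <<'E'
from fitbar import *
s=np.load('bar.npy'); print(s[:,2].max()); fit(s); fit(s,18)
for cam in ['scene','side']:
    d=np.load('pics/%s0_d.npy'%cam); W=cloud(manip.calibration(cam),d).reshape(-1,3)
    s=W[(W[:,2]>8)&(W[:,2]<50)&(abs(W[:,0]-450)<50)&(abs(W[:,1]-315)<60)]; print(cam,len(s)); fit(s); fit(s,18)
E
```

```text
39.132760627536754
rms 0.794800227646203 p [1.17111583e+03 2.20104658e+03 2.45448087e+01 1.20477066e+00
 2.83565612e-03] heading 1.2047706587656373 len 83.31616640257789 centre [452.57990319 326.43201364] ends [437.67017496 287.53348025] [467.48963141 365.33054704]
rms 1.0816511482916669 p [ 219.7927591  -280.22251256    1.20437215] heading 1.204372154012347 len 83.32603467143133 centre [452.59728256 326.42620353] ends [437.67028647 287.52900824] [467.52427865 365.32339882]
scene 492
rms 2.9670186743745157 p [6.08786458e+02 7.26246186e+02 2.05370215e+01 1.20083851e+00
 6.66741551e-03] heading 1.2008385144831806 len 86.38083286469379 centre [452.8397609  324.12959369] ends [437.22313862 283.86132851] [468.45638318 364.39785886]
rms 2.9657247468479238 p [596.59075842 694.82341972   1.20089257] heading 1.2008925713286127 len 86.38110602919744 centre [452.85167472 324.12534546] ends [437.23717985 283.85610882] [468.46616958 364.39458211]
side 595
rms 1.9297646554335033 p [ 4.83525965e+02  4.12836439e+02  1.62370911e+01  1.21568538e+00
 -2.40980038e-03] heading 1.2156853766354874 len 83.37460394265773 centre [452.55373546 329.31536827] ends [438.05929422 290.22902387] [467.04817671 368.40171267]
rms 2.204999797325144 p [497.45886575 450.22244854   1.21821888] heading 1.2182188766945652 len 83.40716224637302 centre [452.92034797 329.1781241 ] ends [438.51935691 290.03990576] [467.32133902 368.31634245]
```

```bash
python3 -m inch '{"grip":[0.6,0.4,0.2,0.2,0.2,0.2,0.2],"travel":[[-0.15,1.6,-3],[-0.15,1.6,-8],[-0.15,1.6,-13],[-0.15,1.6,-17],[-0.15,1.6,-19.2],[-0.15,1.6,-20.1],[-0.15,1.6,-20.1]],"turn":[[0,0,2.5],[0,0,2.5],[0,0,2.5],[0,0,2.5],[0,0,2.5],[0,0,2.5],[0,0,2.5]]}'
python3 -m inch '{"grip":[-0.5,-0.5,-0.5,-0.5,-0.5],"travel":[[0,0,0],[0,0,0],[0,0,0],[0,0,0],[0,0,0]],"turn":[[0,0,0],[0,0,0],[0,0,0],[0,0,0],[0,0,0]]}' 25
```

```text
clock: 3.58
eef_pos: [451.1, 328.2, 4.7]
eef_rot: [3.142, -0.0, 1.215]
wrist_force: [-0.1, 0.8, 0.1]
finger_gap: 56.3
clock: 4.2
eef_pos: [451.8, 328.5, 5.6]
eef_rot: [3.14, -0.002, 1.215]
wrist_force: [2.2, -0.3, 6.6]
finger_gap: 35.7
```

```bash
python3 -m inch '{"grip":[-0.5,-0.5,-0.5,-0.5,-0.5,-0.5,-0.5,-0.5,-0.5,-0.5],"travel":[[0,0,4],[0,0,10],[1,-3,16],[3,-8,20],[4,-13,20],[5,-18,20],[7,-23,20],[8,-28,20],[9.3,-33.5,20],[9.3,-33.5,20]],"turn":[[0,0,0],[0,0,0],[0,0,1],[0,0,2],[0,0,4],[0,0,6],[0,0,8],[0,0,9],[0,0,9],[0,0,9]]}'
python3 - <<'E'
from h import *
s=manip.read_state(); print(s['clock'],s['eef_pos'],s['eef_rot'],s['finger_gap'])
im,d,c=save('wrist','w2')
for l in ['barrel','plug','vblock','catch_tray']:
    print(l,[(round(r['p'],2),[round(x) for x in r['bbox']]) for r in manip.look_for('wrist',l)[:3]])
np.save('pics/w2_W.npy',cloud(c,d))
E
```

```text
clock: 5.45
eef_pos: [544.8, -9.6, 205.0]
eef_rot: [3.142, -0.001, 1.368]
wrist_force: [1.4, -0.4, -3.0]
finger_gap: 35.7
5.45 [544.78981946  -9.59320517 204.97536086] [ 3.14150888e+00 -1.11233862e-03  1.36777582e+00] 35.73900444374139
barrel [(0.55, [274, 200, 364, 415]), (0.25, [269, 85, 372, 207]), (0.17, [252, 0, 416, 93])]
plug []
vblock [(0.56, [272, 88, 373, 209])]
catch_tray [(0.94, [313, 353, 382, 422]), (0.85, [254, 0, 413, 89])]
```

View pics/w2.png

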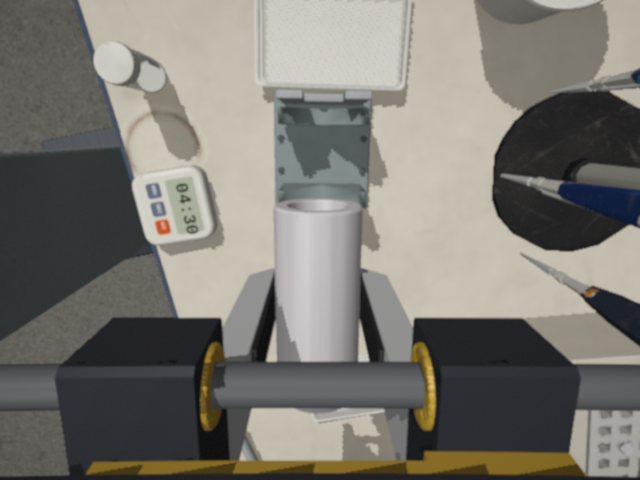

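The picture shows the V-block at columns 275–372, rows 90–207, nearly square to the gripper. The big tray is beyond it, at rows 0–90, and the barrel in hand is at columns 275–362. I'll fit the V-block pose from the depth.

```bash
cat > fitv.py <<'E'
from h import *
from scipy.optimize import least_squares
def inb(W,b):
    s=W[b[1]:b[3],b[0]:b[2]].reshape(-1,3); return s[np.isfinite(s[:,0])]
def fitv(name,b,zmax=80):
    W=np.load(name); s=inb(W,b)
    # base-plate edges via min area rect of points with z 4..80
    t=s[(s[:,2]>5)&(s[:,2]<zmax)]
    for lo,hi in [(5,80),(5,15),(57,67),(69,79)]:
        q=t[(t[:,2]>lo)&(t[:,2]<hi)]
        if len(q)<20: continue
        (c,(w,h),a)=cv2.minAreaRect(q[:,:2].astype(np.float32)); print((lo,hi),len(q),'c',np.round(c,1),'wh',round(w,1),round(h,1),'ang',round(np.radians(a),3),'zmed',np.median(q[:,2]).round(1))
    return t
E
python3 - <<'E'
from fitv import *
t=fitv('pics/w2_W.npy',[255,84,390,200])
np.save('vp.npy',t)
# project onto guessed axes
for a in [1.34,1.355,1.37,1.385,1.40]:
    u=np.array([np.cos(a),np.sin(a)]);v=np.array([-u[1],u[0]])
    top=t[(t[:,2]>70)]; 
    X=top[:,:2]@u; Y=top[:,:2]@v; k=np.polyfit(Y,X,1)
    print(a,'posts X',np.percentile(X,[2,50,98]).round(1),'Y',np.percentile(Y,[1,99]).round(1),'slope',k[0].round(3),len(top))
E
```

```text
(5, 80) 10735 c [561.8  48.2] wh 98.6 109.9 ang 1.371 zmed 11.9
(5, 15) 6418 c [561.8  48.2] wh 98.6 109.9 ang 1.371 zmed 11.0
(57, 67) 967 c [560.2  46.5] wh 79.9 67.3 ang 1.362 zmed 62.0
(69, 79) 524 c [568.1  83.5] wh 6.1 67.3 ang 1.357 zmed 74.6
1.34 posts X [207.9 211.1 214.6] Y [-567.3 -500.6] slope -0.017 519
1.355 posts X [200.3 203.2 206.2] Y [-570.4 -503.6] slope -0.002 519
1.37 posts X [191.9 195.  198.3] Y [-573.4 -506.6] slope 0.013 519
1.385 posts X [183.4 187.  190.6] Y [-576.2 -509.5] slope 0.028 519
1.4 posts X [174.8 178.7 182.8] Y [-578.9 -512.3] slope 0.043 519
```

```bash
python3 - <<'E'
from fitbar import *
from scipy.optimize import least_squares
W=np.load('pics/w2_W.npy'); s=W[212:330,285:352].reshape(-1,3); s=s[np.isfinite(s[:,0])&(s[:,2]>200)]
print(len(s),s.min(0),s.max(0))
def f(p):
    x0,z0,a,t=p; u=np.array([np.cos(a)*np.cos(t),np.sin(a)*np.cos(t),np.sin(t)]); q=s-np.array([x0,-9.6,z0]); return np.linalg.norm(q-np.outer(q@u,u),axis=1)-18
r=least_squares(f,[545,217,1.37,0],loss='soft_l1'); print(r.x,np.sqrt(np.mean(f(r.x)**2)))
a=r.x[2]; u=np.array([np.cos(a),np.sin(a)])
q=W[195:330,270:370].reshape(-1,3); q=q[(q[:,2]>200)&(q[:,2]<240)]; t=(q[:,:2]-[544.8,-9.6])@u
print('open end at',np.percentile(t,[99,99.5,99.9]))
E
```

```text
7868 [530.35632906 -19.77114518 229.06965778] [565.16719892  33.04491391 238.31073846]
[ 5.44609353e+02  2.18243040e+02  1.36775250e+00 -2.44832823e-04] 0.5560890816052486
open end at [41.63392536 41.68932256 41.77254236]
```

V-block: seat at about (558.5,39.5), heading 1.357. The barrel in hand has its open end 41.7 mm ahead of the TCP and its axis about 12.8 mm above it. I'll place it about 5 mm short of the stop.

```bash
python3 -m inch '{"grip":[-0.5,-0.5,-0.5,-0.5,-0.5,-0.5,-0.5,-0.5,-0.5],"travel":[[0.6,2.2,0],[1.3,4.5,-2],[1.3,4.5,-6],[1.3,4.5,-10],[1.3,4.5,-13],[1.3,4.5,-14.5],[1.3,4.5,-15.2],[1.3,4.5,-15.6],[1.3,4.5,-15.6]],"turn":[[0,0,-0.3],[0,0,-0.6],[0,0,-0.6],[0,0,-0.6],[0,0,-0.6],[0,0,-0.6],[0,0,-0.6],[0,0,-0.6],[0,0,-0.6]]}'
```

```text
clock: 6.82
eef_pos: [557.9, 39.7, 50.1]
eef_rot: [3.14, -0.002, 1.363]
wrist_force: [-0.5, 0.4, -2.7]
finger_gap: 36.0
```

```bash
python3 - <<'E'
from h import *
s=manip.read_state(); print(s)
im,d,c=save('wrist','w3'); s=manip.read_state(); print(s['eef_pos'],s['wrist_force'])
E
```

```text
{'clock': 6.825, 'joints': array([0.00480863, 0.49426098, 1.64085731, 0.00184223, 1.00423164,
       0.21176415]), 'qd': array([-0.0005652 , -0.00478983, -0.00123118,  0.00062756,  0.0047104 ,
       -0.00035188]), 'effort': array([-9.82972328e-03, -5.97214830e+01, -3.06409407e+01,  4.53550369e-02,
       -8.81150295e-02,  2.54355531e-03]), 'eef_pos': array([557.89589556,  39.70383348,  50.09678288]), 'eef_rot': array([ 3.13972794e+00, -1.99305214e-03,  1.36285561e+00]), 'wrist_force': array([-0.53814871,  0.41395827, -2.71559354]), 'moment': array([0.00545949, 0.11773011, 0.02433491]), 'finger_gap': 35.95647341872439}
[557.92072643  39.67693079  50.18843359] [-0.27204283 -0.50849429 -2.66660319]
```

View pics/w3.png

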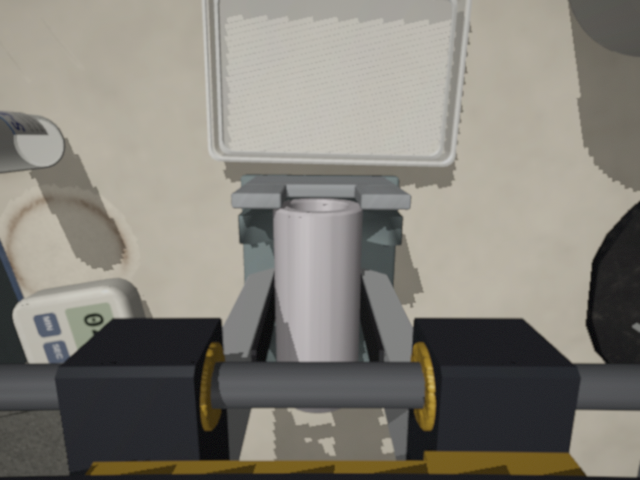

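```bash
python3 - <<'E'
from h import *
d=np.load('pics/w3_d.npy'); W=cloud(manip.calibration('wrist'),d)
np.save('pics/w3_W.npy',W)
a=1.357; u=np.array([np.cos(a),np.sin(a)]); v=np.array([-u[1],u[0]])
s=W[170:215,225:420].reshape(-1,3); s=s[np.isfinite(s[:,0])]
p=s[(s[:,2]>70.5)&(s[:,2]<76)]; q=p[:,:2]-[558.5,39.5]; X=q@u; Y=q@v
post=abs(Y)>16
print('posts X',np.percentile(X[post],[2,50,98]).round(1),'Y',np.percentile(Y[post],[1,99]).round(1),'z',np.median(p[post][:,2]),post.sum())
b=W[190:330,285:352].reshape(-1,3); b=b[np.isfinite(b[:,0])]; q=b[:,:2]-[558.5,39.5]; X=q@u;Y=q@v
k=(b[:,2]>74)&(b[:,2]<85)&(abs(Y)<12); print('barrel X max',np.percentile(X[k],[98,99,99.8]),'z top',np.percentile(b[k][:,2],[50,95,99]))
from scipy.optimize import least_squares
s=b[k]; 
def f(p):
    x0,z0,a,t=p; uu=np.array([np.cos(a)*np.cos(t),np.sin(a)*np.cos(t),np.sin(t)]); q=s-np.array([x0,39.7,z0]); return np.linalg.norm(q-np.outer(q@uu,uu),axis=1)-18
r=least_squares(f,[558,62,1.37,0],loss='soft_l1'); print(r.x,'lateral', (np.array([r.x[0],39.7])-[558.5,39.5])@v)
E
```

```text
posts X [40.2 43.4 46.1] Y [-34.1  32.5] z 74.76162452812348 1550
barrel X max [39.66451494 39.80132173 39.96754588] z top [80.31292451 82.03091254 82.50467325]
[5.58303569e+02 6.34071720e+01 1.36002139e+00 2.99280832e-03] lateral 0.2343930281718113
```

The barrel's open end is about 0.6 mm off the stop, and its axis is about 2.7 mm above the seat. I'll back off 2 mm, lower it and release.

```bash
python3 -m inch '{"grip":[-0.5,-0.5,-0.5,-0.5,-0.3,-0.1,0.1,0.1],"travel":[[-0.04,-0.2,-0.05],[-0.04,-0.2,-0.15],[-0.04,-0.2,-0.25],[-0.04,-0.2,-0.25],[-0.04,-0.2,-0.25],[-0.04,-0.2,-0.25],[-0.04,-0.2,-0.25],[-0.04,-0.2,-0.25]],"turn":[[0,0,0],[0,0,0],[0,0,0],[0,0,0],[0,0,0],[0,0,0],[0,0,0],[0,0,0]]}'
python3 - <<'E'
from h import *
s=manip.read_state(); print(s['eef_pos'],s['finger_gap'],s['wrist_force'])
im,d,c=save('wrist','w4'); W=cloud(c,d); np.save('pics/w4_W.npy',W)
E
```

```text
clock: 7.88
eef_pos: [557.4, 37.7, 47.6]
eef_rot: [3.14, -0.002, 1.363]
wrist_force: [-0.1, 0.1, -0.1]
finger_gap: 51.5
[557.42419569  37.72812515  47.61630382] 51.491672461496236 [-0.13388912  0.14619274 -0.07535232]
```

View pics/w4.png

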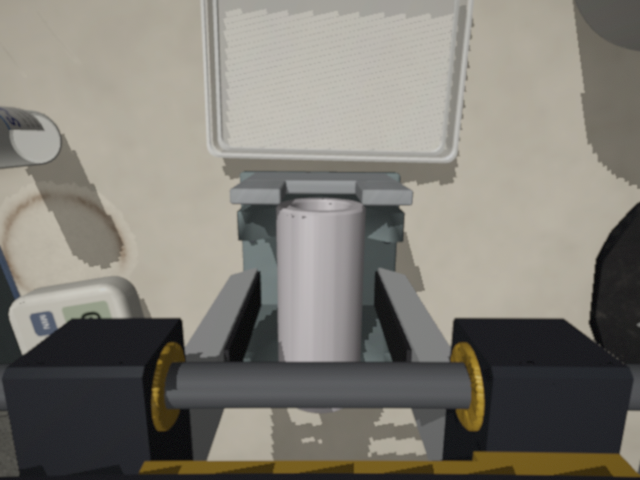

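Released; the barrel (columns 277–363) lies in the notches. I'll lift straight up, back off and look from above.

```bash
python3 -m inch '{"grip":[0.1,0.1,0.1,0.5,1,1,1,1],"travel":[[0,0,2],[0,0,6],[0,0,11],[0,-1,15.5],[-0.5,-4,15.7],[-1.2,-7.5,15.7],[-1.2,-7.5,15.7],[-1.2,-7.5,15.7]],"turn":[[0,0,0],[0,0,0],[0,0,0],[0,0,0],[0,0,0],[0,0,0],[0,0,0],[0,0,0]]}'
python3 - <<'E'
from h import *
s=manip.read_state(); print(s['eef_pos'],s['eef_rot'],s['finger_gap'],s['wrist_force'])
im,d,c=save('wrist','w5'); W=cloud(c,d); np.save('pics/w5_W.npy',W)
E
```

```text
clock: 8.93
eef_pos: [545.5, -36.9, 204.6]
eef_rot: [3.14, -0.002, 1.363]
wrist_force: [-0.0, 0.0, 0.6]
finger_gap: 93.4
[545.49207296 -36.8700265  204.56482195] [ 3.13998431e+00 -2.22005292e-03  1.36269860e+00] 93.43753536333242 [-0.00988343  0.01161109  0.64833517]
```

View pics/w5.png

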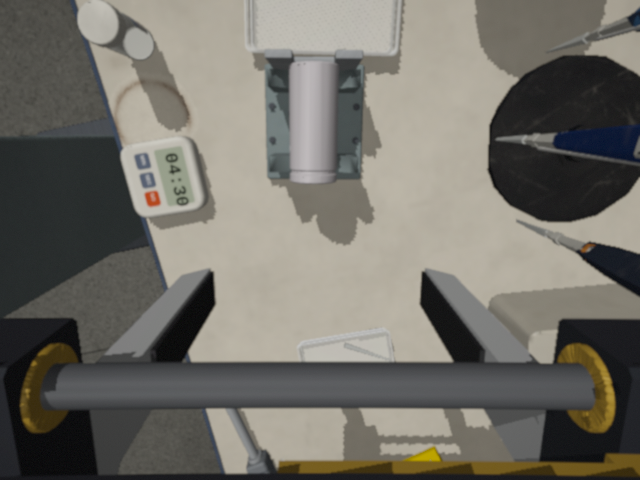

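```bash
cat > seat.py <<'E'
from h import *
from scipy.optimize import least_squares
def seat(name,bb,bv):
    W=np.load(name)
    s=W[bv[1]:bv[3],bv[0]:bv[2]].reshape(-1,3); s=s[np.isfinite(s[:,0])]
    p=s[(s[:,2]>70)&(s[:,2]<77)]
    b=W[bb[1]:bb[3],bb[0]:bb[2]].reshape(-1,3); b=b[np.isfinite(b[:,0])]; b=b[(b[:,2]>66)&(b[:,2]<84)]
    def f(p):
        x0,z0,a,t=p; u=np.array([np.cos(a)*np.cos(t),np.sin(a)*np.cos(t),np.sin(t)]); q=b-np.array([x0,40,z0]); return np.linalg.norm(q-np.outer(q@u,u),axis=1)-18
    r=least_squares(f,[558,60,1.36,0],loss='soft_l1'); x0,z0,a,t=r.x
    u=np.array([np.cos(a),np.sin(a)]);v=np.array([-u[1],u[0]]); q=b[:,:2]-[x0,40]; X=q@u
    lo,hi=np.percentile(X,[0.2,99.8]); c=np.array([x0,40])+u*(lo+hi)/2
    print('barrel c',c.round(1),'z',round(z0,1),'head',round(a,3),'tilt',round(t,3),'len',round(hi-lo,1),'ends',(np.array([x0,40])+u*lo).round(1),(np.array([x0,40])+u*hi).round(1),'rms',np.sqrt(np.mean(f(r.x)**2)).round(2))
    q=p[:,:2]-c; X=q@u;Y=q@v; m=abs(Y)>20
    print('posts rel barrel X',np.percentile(X[m],[2,50,98]).round(1),'Y',np.percentile(Y[m],[1,99]).round(1),'slope',np.polyfit(Y[m],X[m],1)[0].round(3),'z',np.median(p[m][:,2]).round(1))
    return r.x
if __name__=='__main__':
    seat('pics/w5_W.npy',[294,50,334,182],[255,45,372,85])
E
python3 seat.py
```

```text
barrel c [558.5  36.4] z 60.7 head 1.356 tilt -0.001 len 82.1 ends [549.8  -3.7] [567.3  76.5] rms 0.68
posts rel barrel X [43.2 45.9 48.9] Y [-33.3  34.1] slope 0.001 z 74.6
```

The barrel is seated: lateral within 0.5 mm, height about 60, heading 1.356, about 1 mm off the stop. Next, the drift.

```bash
python3 -m inch '{"grip":[1,1,1,1,1,1,1,1,1],"travel":[[-1,-3,0],[-3,-8,0],[-5,-13,0],[-7,-18,0],[-9,-23,0],[-10.5,-27,0],[-11.5,-29.8,0],[-11.5,-29.8,0],[-11.5,-29.8,0]],"turn":[[0,0,0],[0,0,1],[0,0,2],[0,0,3],[0,0,4],[0,0,4.5],[0,0,4.5],[0,0,4.5],[0,0,4.5]]}'
python3 - <<'E'
from h import *
s=manip.read_state(); print(s['eef_pos'],s['eef_rot'],s['finger_gap'],s['wrist_force'])
im,d,c=save('wrist','w6'); W=cloud(c,d); np.save('pics/w6_W.npy',W)
for l in ['drift','drift_tip']:
    print(l,[(round(r['p'],2),[round(x) for x in r['bbox']]) for r in manip.look_for('wrist',l)[:3]])
E
```

```text
clock: 10.1
eef_pos: [431.1, -333.6, 204.5]
eef_rot: [3.14, -0.002, 1.443]
wrist_force: [0.5, 0.9, -0.5]
finger_gap: 94.2
[ 431.14403244 -333.56967749  204.47880142] [ 3.14001778e+00 -2.47381201e-03  1.44279759e+00] 94.23680601591805 [ 0.47388422  0.85868462 -0.49638142]
drift [(0.74, [262, 21, 341, 235])]
drift_tip [(0.83, [259, 21, 341, 237])]
```

View pics/w6.png

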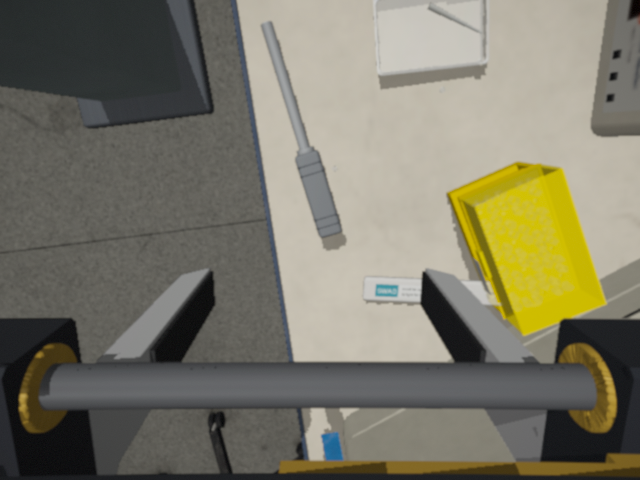

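The drift's tip is at (267,25) and its handle runs from (308,152) to (330,235). I'll fit its axis.

```bash
python3 - <<'E'
from h import *
W=np.load('pics/w6_W.npy'); s=W[15:245,250:350].reshape(-1,3); s=s[np.isfinite(s[:,0])]
s=s[(s[:,1]>-370)&(s[:,0]>370)]
h=s[(s[:,2]>17)&(s[:,2]<28)]; 
c,(w,hh),a=cv2.minAreaRect(h[:,:2].astype(np.float32)); print('handle',c,w,hh,a,np.median(h[:,2]),len(h))
sh=s[(s[:,2]>8)&(s[:,2]<18)]
t=s[(s[:,2]>7)&(s[:,2]<28)]
vx,vy,x0,y0=cv2.fitLine(h[:,:2].astype(np.float32),cv2.DIST_HUBER,0,.01,.01).ravel(); 
if vy<0: vx,vy=-vx,-vy
print('handle head',np.arctan2(vy,vx))
c=np.array(c);L=t[:,:2]-c;u=np.array([vx,vy]);v=np.array([-vy,vx]);X=L@u;Y=L@v
m=abs(Y)<14; print('X ext',np.percentile(X[m],[.3,99.7]), 'med z shaft',np.percentile(t[(X>45)&m][:,2],[50,95]))
q=t[m&(X>42)]; vv=cv2.fitLine(q[:,:2].astype(np.float32),cv2.DIST_HUBER,0,.01,.01).ravel(); print('shaft',np.arctan2(abs(vv[1]),vv[0]*np.sign(vv[1])),'offset at handle centre',[float(vv[2]+(c[1]-vv[3])*vv[0]/vv[1]-c[0])])
print('tip',q[np.argsort(q[:,1])[-20:]].mean(0))
E
```

```text
handle (425.8324279785156, -266.2783508300781) 22.265708923339844 183.82508850097656 9.734384536743164 22.679528575218285 2441
handle head 1.7429128
X ext [-90.74146096  91.7041823 ] med z shaft [15.90942165 17.43482485]
shaft 1.7592405 offset at handle centre [1.0939895046483343]
tip [ 410.54495335 -175.93338273   15.46791409]
```

Drift: heading 1.745, tip at (410,-176), handle middle at about (435,-320). I'll grasp at the balance point, about (433,-308).

```bash
python3 -m inch '{"grip":[1,0.6,0.4,0.2,0.2,0.2,0.2,0.2],"travel":[[0.2,1,-1],[0.2,2.5,-5],[0.2,2.55,-10],[0.2,2.55,-15],[0.2,2.55,-18],[0.2,2.55,-19.7],[0.2,2.55,-20.1],[0.2,2.55,-20.1]],"turn":[[0,0,9],[0,0,17.3],[0,0,17.3],[0,0,17.3],[0,0,17.3],[0,0,17.3],[0,0,17.3],[0,0,17.3]]}'
```

```text
clock: 11.25
eef_pos: [433.6, -308.3, 4.5]
eef_rot: [3.139, -0.001, 1.746]
wrist_force: [0.5, 0.1, 0.6]
finger_gap: 56.3
```

```bash
python3 -m inch '{"grip":[-0.3,-0.6,-0.8,-0.8,-0.8,-0.8],"travel":[[0,0,0],[0,0,0],[0,0,0],[0,0,0],[0,0,0],[0,0,0]],"turn":[[0,0,0],[0,0,0],[0,0,0],[0,0,0],[0,0,0],[0,0,0]]}' 50
```

```text
clock: 12.0
eef_pos: [433.6, -308.4, 4.6]
eef_rot: [3.139, -0.001, 1.745]
wrist_force: [-2.7, 1.0, 3.9]
finger_gap: 21.6
```

```bash
python3 -m inch '{"grip":[-0.8,-0.8,-0.8,-0.8,-0.8,-0.8,-0.8,-0.8,-0.8],"travel":[[0,0,3],[0,0,7],[0.5,1,10],[2,4,10],[4,7,10],[6,10,10],[8,14,9],[8,14,7],[8,14,7]],"turn":[[0,0,0],[0,0,0],[0,0,-3],[0,0,-9],[0,0,-15],[0,0,-20],[0,0,-22.3],[0,0,-22.3],[0,0,-22.3]]}'
python3 - <<'E'
from h import *
s=manip.read_state(); print(s['eef_pos'],s['eef_rot'],s['finger_gap'],s['wrist_force'],s['moment'])
im,d,c=save('wrist','w7'); W=cloud(c,d); np.save('pics/w7_W.npy',W)
im,d,c=save('side','s7')
cv2.imwrite('pics/s7z.png',cv2.resize(im[180:330,240:440,::-1],None,fx=4,fy=4)[:600,:800])
E
```

```text
clock: 13.12
eef_pos: [512.8, -167.7, 73.2]
eef_rot: [-3.141, -0.002, 1.357]
wrist_force: [-0.6, -1.2, -1.7]
finger_gap: 21.6
[ 512.82936724 -167.67496997   73.19286493] [-3.14094404e+00 -1.74691994e-03  1.35712547e+00] 21.599808236724332 [-0.57950086 -1.19635524 -1.67838175] [-0.02494204  0.08599787  0.04015458]
```

View pics/w7.png

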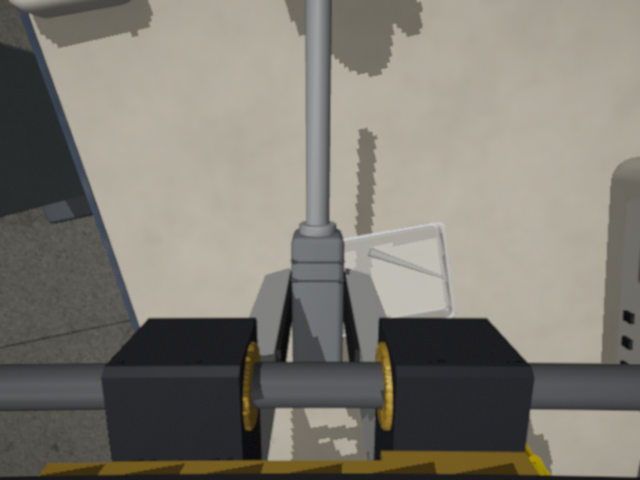

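View pics/s7z.png

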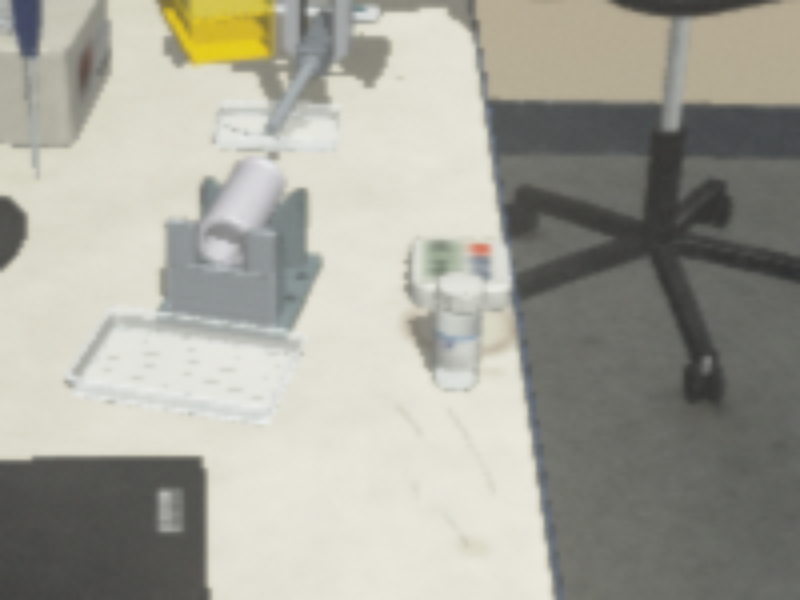

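```bash
cat > shaft.py <<'E'
from h import *
from scipy.optimize import least_squares
def shaft(name,box,tcp,zmin):
    W=np.load(name); s=W[box[1]:box[3],box[0]:box[2]].reshape(-1,3); s=s[np.isfinite(s[:,0])]; s=s[s[:,2]>zmin]
    y0=s[:,1].mean()
    def f(p):
        x0,z0,a,t=p; u=np.array([np.cos(a)*np.cos(t),np.sin(a)*np.cos(t),np.sin(t)]); q=s-np.array([x0,y0,z0]); return np.linalg.norm(q-np.outer(q@u,u),axis=1)-5
    r=least_squares(f,[s[:,0].mean(),s[:,2].max()-5,1.357,0],loss='soft_l1',f_scale=.5); x0,z0,a,t=r.x
    u=np.array([np.cos(a)*np.cos(t),np.sin(a)*np.cos(t),np.sin(t)])
    print('shaft pt',np.round([x0,y0,z0],1),'head',a.round(4),'tilt',t.round(4),'rms',np.sqrt(np.mean(f(r.x)**2)).round(2),len(s))
    # relative to TCP: point at shaft closest to X = tcp
    k=(np.array(tcp[:2])-[x0,y0])@u[:2]; P=np.array([x0,y0,z0])+u*k
    v=np.array([-u[1],u[0]]); print('axis at tcp: lateral',((P-tcp)[:2]@v/np.hypot(*v)).round(2),'dz',(P[2]-tcp[2]).round(2))
    tip=P+u*134; print('tip if 134 ahead of tcp',tip.round(1))
    c=np.array([558.5,36.5]); ub=np.array([np.cos(1.356),np.sin(1.356)]); q=tip[:2]-c
    print('tip in barrel frame x',(q@ub).round(1),'y',(q@[-ub[1],ub[0]]).round(1),'z',(tip[2]-60.7).round(1))
if __name__=='__main__': shaft('pics/w7_W.npy',[300,5,335,215],np.array([512.83,-167.67,73.19]),50)
E
python3 shaft.py
```

```text
shaft pt [530.1 -93.5  81.3] head 1.3543 tilt -0.0017 rms 0.54 5247
axis at tcp: lateral -0.91 dz 8.25
tip if 134 ahead of tcp [542.5 -37.   81.2]
tip in barrel frame x -75.2 y -0.0 z 20.5
```

The shaft is laterally aligned (0.0 mm) and parallel, with its tip 33 mm before the mouth and about 20 mm high. I'll lower it, advance 20 mm and look again.

```bash
python3 -m inch '{"grip":[-0.8,-0.8,-0.8,-0.8,-0.8,-0.8],"travel":[[0,0,-1],[0,0,-2],[0.2,0.9,-2],[0.43,1.95,-2],[0.43,1.95,-2],[0.43,1.95,-2]],"turn":[[0,0,0],[0,0,0],[0,0,0],[0,0,0],[0,0,0],[0,0,0]]}'
python3 - <<'E'
from h import *
import shaft
s=manip.read_state(); print(s['eef_pos'],s['eef_rot'],s['wrist_force'])
im,d,c=save('wrist','w8'); W=cloud(c,d); np.save('pics/w8_W.npy',W)
shaft.shaft('pics/w8_W.npy',[300,40,335,215],s['eef_pos'],35)
im,d,c=save('scene','c8')
cv2.imwrite('pics/c8z.png',cv2.resize(im[180:330,280:480,::-1],None,fx=4,fy=4)[:600,:800])
E
```

```text
clock: 13.98
eef_pos: [518.0, -149.1, 55.1]
eef_rot: [3.139, -0.001, 1.356]
wrist_force: [-0.6, -0.6, -2.3]
finger_gap: 21.7
[ 517.99842723 -149.08115214   55.1406487 ] [ 3.13886732e+00 -1.09647199e-03  1.35636576e+00] [-0.63532844 -0.55237298 -2.34832153]
shaft pt [533.4 -80.9  62.1] head 1.3553 tilt -0.0017 rms 0.53 4318
axis at tcp: lateral -0.44 dz 7.12
tip if 134 ahead of tcp [547.1 -18.3  62. ]
tip in barrel frame x -55.9 y -0.5 z 1.3
```

View pics/w8.png

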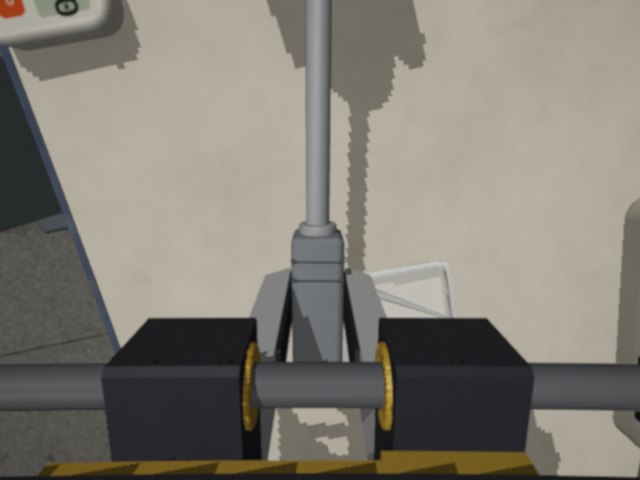

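View pics/c8z.png

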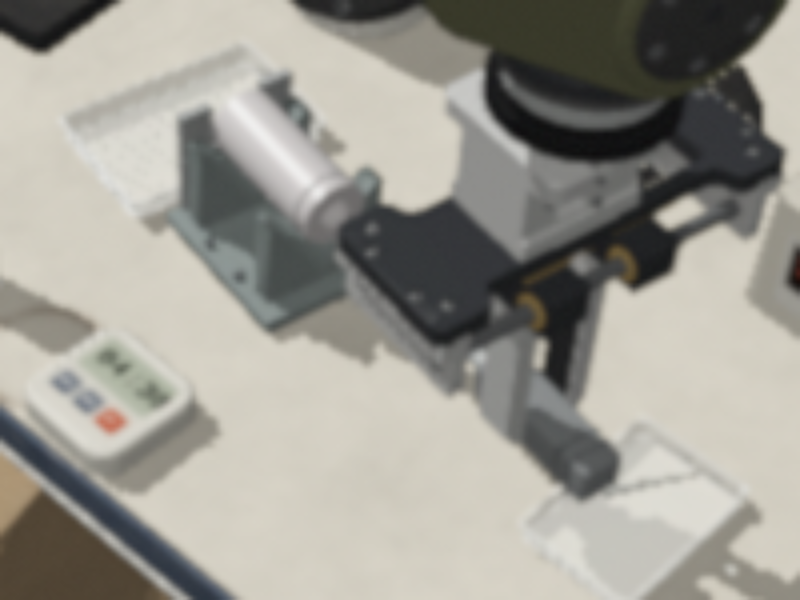

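The shaft is at y −0.5 mm, z +1.3 mm relative to the bore, within the ±3.5 mm clearance. I'll correct this and enter the mouth while watching the force.

```bash
python3 -m inch '{"grip":[-0.8,-0.8,-0.8,-0.8,-0.8,-0.8,-0.8],"travel":[[-0.05,0,-0.12],[-0.05,0,-0.12],[0.05,0.5,-0.12],[0.16,1,-0.12],[0.27,1.5,-0.12],[0.42,2.15,-0.12],[0.42,2.15,-0.12]],"turn":[[0,0,0],[0,0,0],[0,0,0],[0,0,0],[0,0,0],[0,0,0],[0,0,0]]}' 60
python3 - <<'E'
from h import *
import shaft
s=manip.read_state(); print(s['eef_pos'],s['eef_rot'],s['wrist_force'])
im,d,c=save('wrist','w9'); W=cloud(c,d); np.save('pics/w9_W.npy',W)
shaft.shaft('pics/w9_W.npy',[300,60,335,215],s['eef_pos'],35)
E
```

```text
clock: 14.95
eef_pos: [522.2, -127.3, 53.8]
eef_rot: [3.139, -0.001, 1.357]
wrist_force: [-0.5, 0.0, -1.9]
finger_gap: 21.5
[ 522.20987708 -127.28309829   53.84740202] [ 3.13902764e+00 -1.17460046e-03  1.35657411e+00] [-0.5330195   0.00837084 -1.92054956]
shaft pt [536.8 -62.9  60.9] head 1.3548 tilt -0.0025 rms 0.53 3802
axis at tcp: lateral -0.42 dz 7.21
tip if 134 ahead of tcp [551.3   3.5  60.7]
tip in barrel frame x -33.8 y -0.0 z 0.0
```

View pics/w9.png

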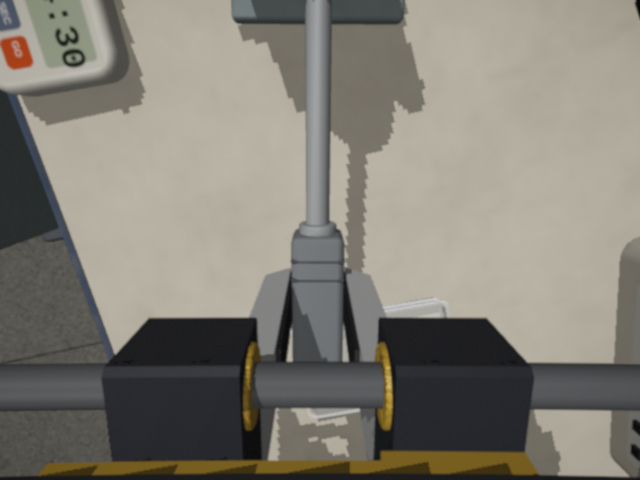

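No force, and the tip is about 8 mm inside the mouth. I'll advance to the plug.

```bash
python3 -m inch '{"grip":[-0.8,-0.8,-0.8,-0.8,-0.8,-0.8,-0.8],"travel":[[0.1,0.5,0],[0.21,0.98,0],[0.32,1.47,0],[0.43,1.95,0],[0.53,2.44,0],[0.64,2.93,0],[0.64,2.93,0]],"turn":[[0,0,0],[0,0,0],[0,0,0],[0,0,0],[0,0,0],[0,0,0],[0,0,0]]}'
python3 - <<'E'
from h import *
import shaft
s=manip.read_state(); print(s['eef_pos'],s['eef_rot'],s['wrist_force'])
im,d,c=save('wrist','w10'); W=cloud(c,d); np.save('pics/w10_W.npy',W)
shaft.shaft('pics/w10_W.npy',[300,90,335,215],s['eef_pos'],35)
im,d,c=save('scene','c10')
cv2.imwrite('pics/c10z.png',cv2.resize(im[180:330,280:480,::-1],None,fx=4,fy=4)[:600,:800])
E
```

```text
clock: 15.88
eef_pos: [528.5, -98.9, 54.0]
eef_rot: [3.139, 0.0, 1.356]
wrist_force: [-1.3, -6.2, -2.4]
finger_gap: 21.4
[528.54574594 -98.93271323  53.98270821] [3.13871316e+00 2.45050633e-04 1.35629594e+00] [-1.30146798 -6.17474067 -2.39463463]
shaft pt [541.9 -39.7  61. ] head 1.3551 tilt -0.0011 rms 0.53 3051
axis at tcp: lateral -0.34 dz 7.04
tip if 134 ahead of tcp [557.6  31.9  60.9]
tip in barrel frame x -4.7 y -0.1 z 0.2
```

View pics/w10.png

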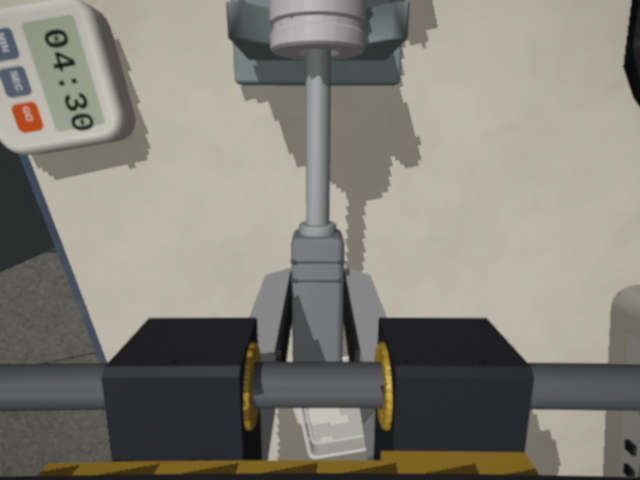

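The shaft passes through the mouth at (317,50) and reads 6 N against the plug. I'll drive on.

```bash
python3 -m inch '{"grip":[-0.8,-0.8,-0.8,-0.8,-0.8,-0.8,-0.8,-0.8,-0.8,-0.8],"travel":[[0.1,0.45,0],[0.2,0.9,0],[0.3,1.37,0],[0.4,1.83,0],[0.5,2.3,0],[0.6,2.74,0],[0.7,3.2,0],[0.8,3.66,0],[0.87,4,0],[0.87,4,0]],"turn":[[0,0,0],[0,0,0],[0,0,0],[0,0,0],[0,0,0],[0,0,0],[0,0,0],[0,0,0],[0,0,0],[0,0,0]]}'
python3 - <<'E'
from h import *
import shaft
s=manip.read_state(); print(s['eef_pos'],s['eef_rot'],s['wrist_force'])
im,d,c=save('wrist','w11'); W=cloud(c,d); np.save('pics/w11_W.npy',W)
shaft.shaft('pics/w11_W.npy',[303,150,332,215],s['eef_pos'],35)
im,d,c=save('side','s11')
cv2.imwrite('pics/s11z.png',cv2.resize(im[200:300,240:373,::-1],None,fx=6,fy=6)[:600,:800])
E
```

```text
clock: 17.23
eef_pos: [537.2, -59.0, 54.0]
eef_rot: [3.139, 0.001, 1.356]
wrist_force: [-0.9, -3.3, -1.8]
finger_gap: 21.6
[537.22631099 -59.02697354  53.9818918 ] [3.13872317e+00 5.58327286e-04 1.35623161e+00] [-0.88568334 -3.25288316 -1.81885185]
shaft pt [548.  -10.8  67.1] head 1.3636 tilt 0.5709 rms 1.69 1626
axis at tcp: lateral -0.64 dz -9.34
tip if 134 ahead of tcp [564.   65.3 117. ]
tip in barrel frame x 29.3 y 0.8 z 56.3
```

View pics/w11.png

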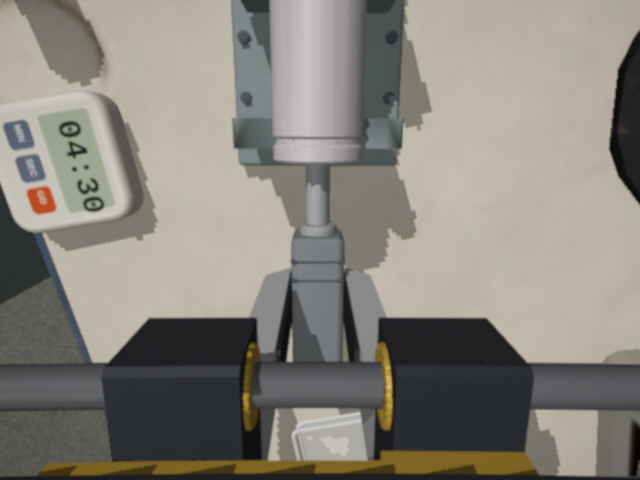

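View pics/s11z.png

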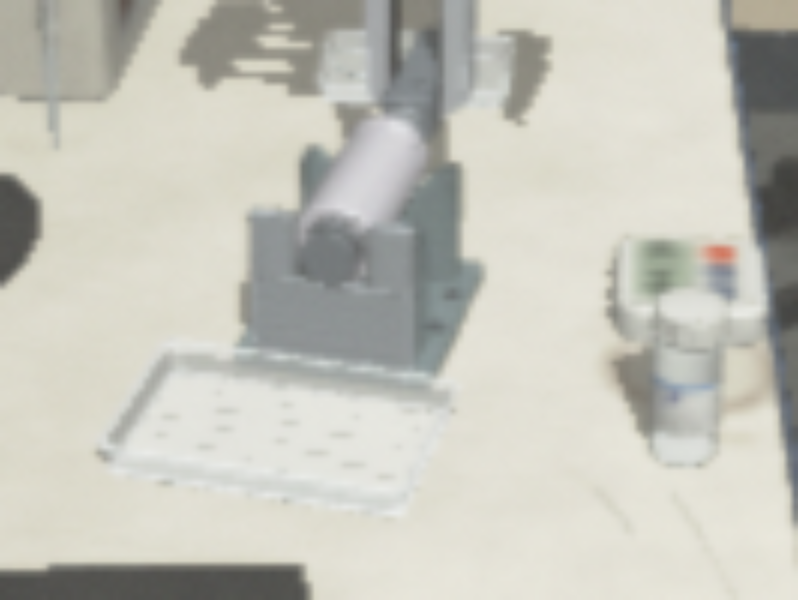

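The plug is emerging through the U gap (grey disc at (330,250) in the zoom). The tip is at about +36 mm and the handle still has about 30 mm to the lip, so I'll push 19 mm more.

```bash
python3 -m inch '{"grip":[-0.8,-0.8,-0.8,-0.8,-0.8,-0.8,-0.8,-0.8],"travel":[[0.09,0.4,0],[0.17,0.8,0],[0.25,1.1,0],[0.31,1.4,0],[0.37,1.65,0],[0.41,1.86,0],[0.41,1.86,0],[0.41,1.86,0]],"turn":[[0,0,0],[0,0,0],[0,0,0],[0,0,0],[0,0,0],[0,0,0],[0,0,0],[0,0,0]]}'
python3 - <<'E'
from h import *
s=manip.read_state(); print(s['eef_pos'],s['eef_rot'],s['wrist_force'])
im,d,c=save('wrist','w12')
im,d,c=save('side','s12')
cv2.imwrite('pics/s12z.png',cv2.resize(im[200:300,240:373,::-1],None,fx=6,fy=6)[:600,:800])
print([(round(r['p'],2),[round(x) for x in r['bbox']]) for r in manip.look_for('side','plug')[:3]])
E
```

```text
clock: 18.32
eef_pos: [541.3, -40.4, 54.0]
eef_rot: [3.139, 0.0, 1.356]
wrist_force: [0.4, 0.3, -2.9]
finger_gap: 21.3
[541.32732992 -40.37141282  53.95722704] [3.13873975e+00 2.76120526e-04 1.35622501e+00] [ 0.41946238  0.27659276 -2.89125169]
[]
```

View pics/w12.png

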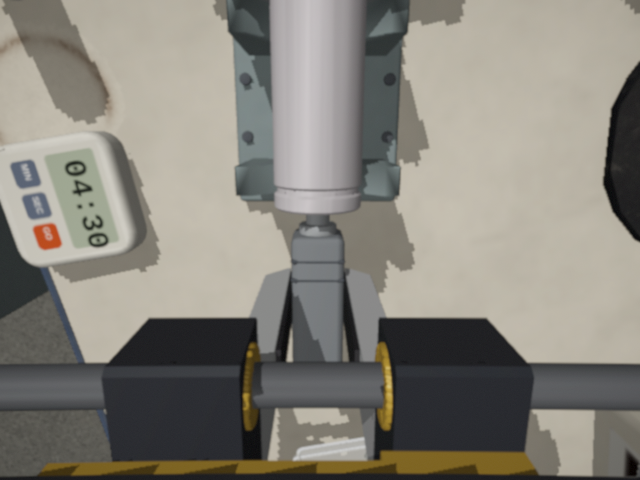

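View pics/s12z.png

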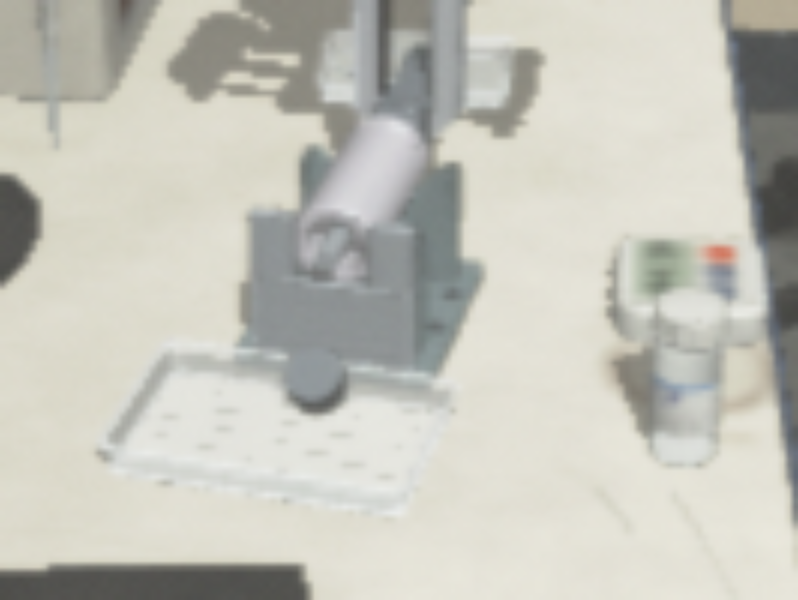

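The plug has dropped into the tray (at (317,380) in the zoom). I'll draw the drift straight back.

```bash
python3 -m inch '{"grip":[-0.8,-0.8,-0.8,-0.8,-0.8,-0.8,-0.8,-0.8,-0.8,-0.8],"travel":[[-0.15,-0.7,0],[-0.43,-1.95,0],[-0.75,-3.4,0],[-1.07,-4.9,0],[-1.4,-6.35,0],[-1.7,-7.8,0],[-2.02,-9.25,0],[-2.33,-10.7,0],[-2.65,-12.15,0],[-2.98,-13.7,0]],"turn":[[0,0,0],[0,0,0],[0,0,0],[0,0,0],[0,0,0],[0,0,0],[0,0,0],[0,0,0],[0,0,0],[0,0,0]]}'
python3 - <<'E'
from h import *
s=manip.read_state(); print(s['eef_pos'],s['eef_rot'],s['wrist_force'])
im,d,c=save('side','s13')
cv2.imwrite('pics/s13z.png',cv2.resize(im[200:300,240:373,::-1],None,fx=6,fy=6)[:600,:800])
E
```

```text
clock: 19.73
eef_pos: [511.3, -178.3, 54.0]
eef_rot: [3.139, 0.0, 1.356]
wrist_force: [0.0, 1.9, -1.9]
finger_gap: 21.4
[ 511.29264477 -178.34607853   53.96028967] [3.13875922e+00 2.82202451e-04 1.35626175e+00] [ 0.00869832  1.89392439 -1.94317097]
```

View pics/s13z.png

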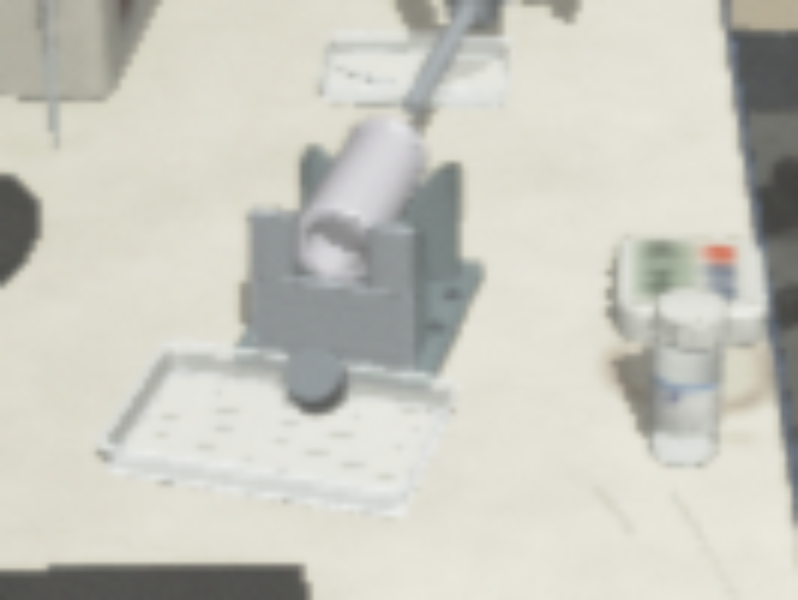

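The barrel stayed seated and the drift is out. I'll lay it back where it was.

```bash
python3 -m inch '{"grip":[-0.8,-0.8,-0.8,-0.8,-0.8,-0.8,-0.8,-0.8,-0.8,-0.8],"travel":[[-1,-2,1],[-3,-5,1],[-5,-9,1],[-7,-12,1],[-7.8,-13,0],[-7.8,-13,-2],[-7.8,-13,-3.5],[-7.8,-13,-4.4],[-7.8,-13,-4.85],[-7.8,-13,-4.85]],"turn":[[0,0,3],[0,0,9],[0,0,15],[0,0,20],[0,0,22.3],[0,0,22.3],[0,0,22.3],[0,0,22.3],[0,0,22.3],[0,0,22.3]]}'
```

```text
clock: 21.02
eef_pos: [433.2, -309.8, 5.5]
eef_rot: [3.139, 0.001, 1.745]
wrist_force: [0.0, -0.1, -1.2]
finger_gap: 21.5
```

```bash
python3 -m inch '{"grip":[-0.8,-0.8,-0.6,-0.4,-0.1,0.2,0.3,0.3],"travel":[[0,0,-0.06],[0,0,-0.06],[0,0,-0.06],[0,0,-0.06],[0,0,-0.06],[0,0,-0.06],[0,0,-0.06],[0,0,-0.06]],"turn":[[0,0,0],[0,0,0],[0,0,0],[0,0,0],[0,0,0],[0,0,0],[0,0,0],[0,0,0]]}'
python3 -m inch '{"grip":[0.3,0.3,0.3,0.3,0.3,0.3],"travel":[[0,0,2],[0,0,7],[0,0,13],[0,0,19],[0,-2.5,20],[0,-2.5,20]],"turn":[[0,0,0],[0,0,0],[0,0,0],[0,0,0],[0,0,0],[0,0,0]]}'
python3 - <<'E'
from h import *
s=manip.read_state(); print(s['eef_pos'],s['eef_rot'],s['wrist_force'])
im,d,c=save('wrist','w14'); np.save('pics/w14_W.npy',cloud(c,d))
E
```

```text
clock: 22.02
eef_pos: [433.2, -309.8, 4.9]
eef_rot: [3.139, 0.001, 1.745]
wrist_force: [-0.1, -0.1, 0.4]
finger_gap: 60.4
clock: 22.78
eef_pos: [433.1, -335.7, 205.6]
eef_rot: [3.138, 0.002, 1.744]
wrist_force: [0.2, 0.0, -1.1]
finger_gap: 60.8
[ 433.13919867 -335.68000861  205.55930604] [3.13769159e+00 1.94808369e-03 1.74360786e+00] [ 0.1915119   0.02839603 -1.0611596 ]
```

View pics/w14.png

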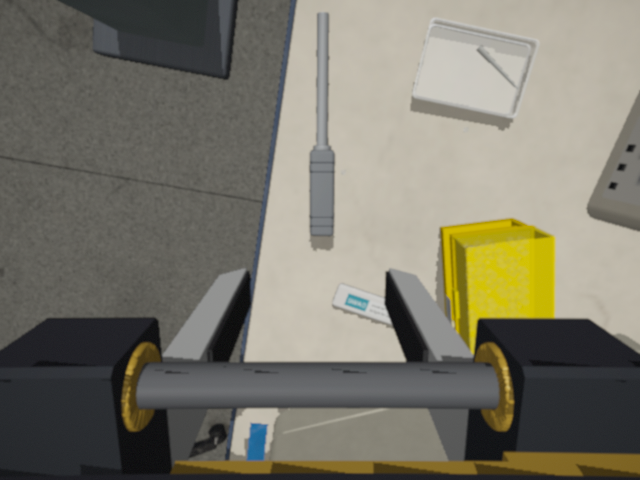

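The drift lies flat, from (322,12) to (322,235). I'll go back over the V-block and tray for a final check.

```bash
python3 -m inch '{"grip":[0.3,0.3,0.3,0.3,0.3,0.3,0.3,0.3,0.3,0.3],"travel":[[1,2,0],[3,6,0],[5,10,0],[7,15,0],[9,20,0],[10,25,0],[11,29,0],[11.8,33.5,0],[11.8,33.5,0],[11.8,33.5,0]],"turn":[[0,0,-3],[0,0,-8],[0,0,-14],[0,0,-20],[0,0,-22],[0,0,-22],[0,0,-22],[0,0,-22],[0,0,-22],[0,0,-22]]}'
python3 - <<'E'
from h import *
s=manip.read_state(); print(s['eef_pos'],s['eef_rot'],s['wrist_force'])
im,d,c=save('wrist','w15'); np.save('pics/w15_W.npy',cloud(c,d))
print([(l,round(r['p'],2),[round(x) for x in r['bbox']]) for l in ['plug','catch_tray'] for r in manip.look_for('wrist',l)[:2]])
E
```

```text
clock: 24.08
eef_pos: [550.3, 0.3, 203.6]
eef_rot: [3.14, 0.0, 1.36]
wrist_force: [-0.2, -0.4, 1.0]
finger_gap: 60.9
[5.50342311e+02 3.27424798e-01 2.03593166e+02] [3.14036014e+00 4.98630136e-04 1.36049600e+00] [-0.17958677 -0.39030498  0.95704247]
[('catch_tray', 0.77, [308, 407, 400, 434]), ('catch_tray', 0.74, [248, 0, 406, 104])]
```

View pics/w15.png

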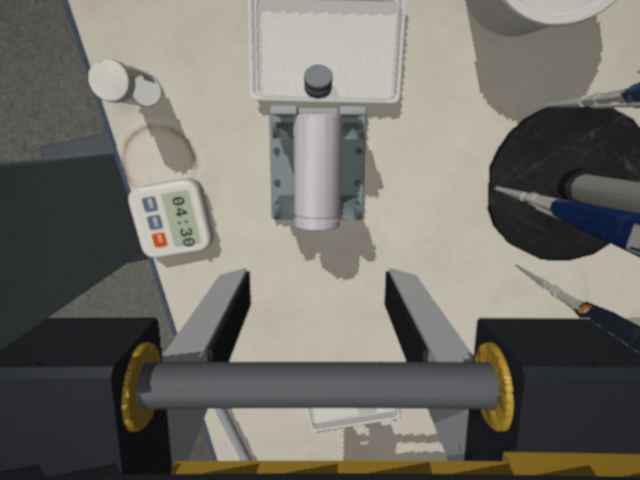

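```bash
python3 - <<'E'
from h import *
import seat
seat.seat('pics/w15_W.npy',[299,100,337,228],[262,98,376,130])
W=np.load('pics/w15_W.npy')
c=np.array([558.5,36.5]);u=np.array([np.cos(1.356),np.sin(1.356)]);v=np.array([-u[1],u[0]])
q=W[60:100,300:336].reshape(-1,3); top=q[(q[:,2]>12)&(q[:,2]<30)]; print('plug top z',np.percentile(top[:,2],[50,99]),'X',np.percentile((top[:,:2]-c)@u,[1,50,99]).round(1),'Y',np.percentile((top[:,:2]-c)@v,[1,99]).round(1))
t=W[0:110,240:410].reshape(-1,3); r=t[(t[:,2]>10)&(t[:,2]<17)]; X=(r[:,:2]-c)@u;Y=(r[:,:2]-c)@v; m=abs(Y)>36
print('rim X',np.percentile(X[m],[1,99]).round(1),'Y',np.percentile(Y[m],[1,99]).round(1))
W=np.load('pics/w14_W.npy'); s=W[8:240,300:342].reshape(-1,3); h=s[(s[:,2]>7)&(s[:,2]<40)]
print('drift z by y',[(y,np.percentile(h[(h[:,1]>y)&(h[:,1]<y+25)][:,2],90).round(1)) for y in range(-355,-180,25) if ((h[:,1]>y)&(h[:,1]<y+25)).sum()>10])
E
```

```text
barrel c [559.2  37.6] z 61.0 head 1.356 tilt 0.001 len 81.6 ends [550.4  -2.3] [567.9  77.4] rms 0.66
posts rel barrel X [41.3 44.3 47.4] Y [-33.5  33.7] slope 0.008 z 74.8
plug top z [20.07727142 27.01038481] X [56.9 69.3 83.5] Y [-12.4  11.8]
rim X [ 55.1 131. ] Y [-69.7  55.9]
drift z by y [(-355, np.float64(22.6)), (-330, np.float64(22.7)), (-305, np.float64(22.7)), (-280, np.float64(16.7)), (-255, np.float64(16.3)), (-230, np.float64(16.2)), (-205, np.float64(16.3))]
```

Checks before handing in:
- **Barrel:** seated and touching the stop.
- **Plug:** about 20 mm inside the tray edge, at rest, top at about 20 mm.
- **Drift:** flat.

```bash
python3 - <<'E'
from cell import manip
print(manip.read_state()['clock']); print(manip.sign_off())
E
```

```text
24.225
the job is handed in; nothing more can be done
None
```

I handed the job in at 24.2 s with every step carried out; no verdict was reported. The barrel was laid and released in the V-block, and the drift went through the narrow mouth and drove the plug out past the stop. The drift was then drawn out and laid back on the bench.

Last checks from the wrist camera:
- **Barrel:** seated and parallel, with its measured heading equal to the V-block's. It is touching the stop or within about 1 mm of it. Its height read 61 mm, or about 60 mm after the camera's roughly 0.7 mm upward bias.
- **Plug:** at rest in the larger tray, well inside its outline (about 22 mm short of the tray's centre along the driving direction). Its top is about 20 mm high. The network did not find the plug in the last pictures, so this comes from the picture and depth.
- **Drift:** flat along its length, with the handle top at 22.7 mm and the shaft top at 16.3 mm.
- **Vial and timer:** look untouched in the pictures; I did not measure them.

Two readings disagreed along the way. On the first lowering to the V-block the arm's measured position came out about 4 mm further along than commanded, and I corrected it before releasing the barrel. The V-block's position also varied by about 1.5 mm between views.

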